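# Hold a bevelled offcut in the corner of a fence

## Robot

A 6-joint arm with a two-finger parallel gripper is mounted at the origin on the work surface. World frame = base frame: x ahead of the robot, y to its left, z up, the work surface at z = 0. Lengths are in m, angles in rad, forces in N, time in s.
With the tool pointing down it reaches from about 0.225 to 0.875 m from the base axis. Payload 3.4 kg.
Tool frame: the origin (TCP) lies on the centre line of the jaws, within the pads' length; the fingertips stand 17 mm ahead of it and the grasp point (between the pads) lies 2 mm behind it; z points along the fingers, y is the line along which they close (so a half turn about z gives the same grasp; the last joint's range is limited). The gripper opens to 85 mm and grips with 20 to 120 N. Pads are 22 mm wide; open, the fingers measure 114 mm over their backs; the gripper's body (76 mm by 85 mm) begins 54 mm behind the grasp point. The pads swing forward as they close: fully open they stand 13 mm farther back than shut.
Start: joints at [1.051, 0.276, 1.505, -0, 1.361, -0.121], TCP at [0.223, 0.53, 0.248] pointing down, gripper open.
Joint ranges: [-2.89, 2.89], [-0.75, 2.08], [0.22, 2.7], [-1.18, 4.32], [0.11, 2.71], [-2.7, 2.7]. Speed limits (rad/s): [2.57, 2.57, 3.14, 3.14, 3.14, 3.14].

## Interface

Orientations are given as a unit quaternion [w, x, y, z].
In Python, from rig import manip gives the robot as it stands.
- The arm moves only by the tool move_arm, never from a script. Its argument "steps" is one flat list of numbers, 7 for each row, row after row: the turn, a rotation vector about the world's x, y, z normalised to -1 to 1, where 1 is 360 degrees, then the shift along the world's x, y, z normalised to -1 to 1, where 1 is 1 m, then the opening, from -1 (shut) to 1 (fully open). A call has exactly 10 rows; each row is the pose to reach, as a shift and turn from the pose commanded when the call began, turning the shorter way round; what a row does not reach only later rows make up. A row lasts 1/10 s, in which the tool goes at most 50 mm and 8.59 degrees, less where a joint would pass 70% of its speed; a pose out of reach is approached as far as the arm can. A call with a number of a shift or a turn outside -1 to 1 is refused whole. A call with a gripper value outside its range is refused whole. The fingers move at their own pace and stop on an object; "squeeze" is the grip in N (left out, the last holds). Time passes only in rows, so rows that repeat a pose let the fingers close, or fill a call up. It gives the time, the measured TCP pose, the force, the opening and the grip force at its end, in the units of the state.
- manip.get_state(): the state, without advancing time (a new reading comes with each control period).
- manip.get_image(name): name is "scene" or "top" or "wrist"; returns a dict with "pixels" (480x640x3 uint8, blue, green, red), "fx", "fy", "cx", "cy" (pixels), "R" (3x3) and "t" (3): a world point X has camera coordinates R X + t. Camera axes: x right, y down, z forward; pixel columns grow to the right and rows downward; lengths in m; the calibration is good to about 2 mm. A picture is of the moment at which its call begins. There is no depth.
- manip.sign_off(): hands the job in; it is judged then, once.
The state is a dict: "clock": time; "qpos": joint angles; "qd": joint speeds; "effort": joint torques, N m; "position": TCP position; "ee_rot": TCP orientation; "contact_force": force on the tool from outside, world axes, zero at the start; "moment": the same for the moment, N m; "width": finger opening in m; "gripper_force": force on a finger pad.
Only numpy, scipy, OpenCV 4.12 (cv2) and the standard library are available. Lean on these libraries where they do the work, as an engineer would, in place of code of your own. Each camera call takes 0.05 s, during which the arm holds its last target. There are 200 camera calls.

## Task

Put the bevelled wooden offcut on its green tape outline in the free corner of the fence (the other corner is taken by a steel block), flat on the table, its square back against the aluminium fence, its end up against the red stop block and its bevel facing away from the fence. Then hold it there for marking out with one firm diagonal push of 10 N or more, forwards and down, so that it is pressed against fence and table at once, and finish while still holding that push. Leave the steel block, the two bottles and the mallet as they are.

Things in the scene. Friction and masses are not known exactly. Their poses are not given: they have to be found in the camera images.
- offcut: Loose brown wooden block, 50 mm deep (x), 80 long (y), 44 high, 80 to 170 g. Its long upper -x edge has a 45-degree bevel, 18 mm wide and high, so the -x face is upright only up to 26 mm; the +x face is the square back, upright all the way. Origin: centre of the 50 x 80 underside. Starts flat on the table between robot and fence, bevel within 0.5 rad of facing the robot (-x).
- bevel (a point): The middle of the offcut's bevel face, at x = -16, y = 0, z = 35 mm in the offcut's frame. The outward normal of the bevel is (-1, 0, 1)/sqrt(2) in that frame. It lies 25.5 mm wide by 80 mm long.
- fence: Aluminium angle fixed to the table, 360 mm long (y), upright 36 mm high and 10 mm thick. Origin: middle of the foot of its working face, at table height; that face looks along its -x, roughly towards the robot. A 5 mm thick bolted flange lies behind it (to x = +55 mm).
- stop: Red stop block fixed against the fence near its middle, making one corner on each side (+y and -y): 30 mm wide (y -15 to 15), 36 mm high, reaching 70 mm out from the fence face (x 0 to -70). Origin: foot of the fence's working face, middle of the block's width; axes as the fence.
- outline: Flat outline of green tape on the table, 50 x 80 mm, in the free corner (on the +y or -y side of the stop, it differs). Origin: its centre, where the offcut's origin is when the offcut is seated on fence and stop: 25 mm from the fence face, 55 mm along the fence from the stop's origin. Axes as the fence (x towards the fence, y along it).
- steel_block: A loose dark steel block, 44 mm (x) x 60 mm (y) x 36 mm high, 0.74 kg, which stands in the other corner, 55 mm along the fence from the stop's origin on the side without tape. Origin: centre of its underside. Leave it alone.
- green_bottle: A loose closed green bottle, 62 mm across, 190 mm high, standing on the left (+y) of the work. Origin: centre of its underside. Leave it alone.
- brown_bottle: A loose closed brown bottle, 62 mm across, 170 mm high, standing on the right (-y) of the work. Origin: centre of its underside. Leave it alone.
- mallet: A loose mallet with a white head and a wooden handle, about 240 mm long, lying on the right (-y) of the work, handle to its -x. Leave it alone.
- table: The fixed white bench top, its surface at z = 0.
Things that resemble listed ones, but are neither listed nor needed, are in the scene too. What is shaped like the offcut but purple is not meant.

How it is judged:
By the outcome, as a careful person would: the job done as asked, in the order asked, and still so for the second after the job is handed in, while the arm keeps its last pose, push and grip.
It also fails if it takes over 64 s, if anything falls off the work surface, if the arm or the gripper's body presses on something with over 40 N, if the wrist force passes 120 N, or if a joint passes its speed limit or range.

## Working session

There is one attempt and no reset: what is moved stays moved. The work goes in short steps, Python scripts to look and compute and a tool call to move; the robot and the scene stay as the last step left them, time stands still between calls to the robot, and variables do not carry over. Pictures are saved under pics/ and viewed, at most 10 in all, crops included, and the job is handed in when it is done.

Besides the shell and the picture viewer there is one more tool, called as name(argument=value, ...) on one line, values as JSON. move_arm: Moves the arm, as the interface text tells. Scaled input: -1 to 1 covers 1 m each way for a shift and 360 degrees each way for a turn. Its arguments: {"type":"object","properties":{"steps":{"type":"array"},"squeeze":{"type":"number"}},"required":["steps"]}

```bash
mkdir -p pics
cat > h.py <<'E'
import numpy as np, cv2
from rig import manip
def cast(im,u,v,z=0.):
    R=np.array(im["R"]);t=np.array(im["t"])
    d=R.T@np.array([(u-im["cx"])/im["fx"],(v-im["cy"])/im["fy"],1.]); c=-R.T@t
    return c+d*(z-c[2])/d[2]
def proj(im,X):
    p=np.array(im["R"])@np.array(X)+np.array(im["t"])
    return np.array([im["fx"]*p[0]/p[2]+im["cx"],im["fy"]*p[1]/p[2]+im["cy"]])
E
python3 - <<'E'
from h import *
for n in("scene","top"):
    im=manip.get_image(n); cv2.imwrite(f"pics/{n}1.png",np.array(im["pixels"]))
    print(n,np.round(-np.array(im["R"]).T@np.array(im["t"]),3))
print(manip.get_state())
E
```

```text
scene [ 1.243 -0.009  0.82 ]
top [ 0.41  -0.024  1.104]
{'clock': 0.1, 'qpos': array([ 1.05098935e+00,  2.76527596e-01,  1.50603438e+00, -4.16122118e-06,
        1.36070704e+00, -1.21003766e-01]), 'qd': array([-0.00049201, -0.00125565, -0.00410329,  0.00017278,  0.00071922,
       -0.00320012]), 'effort': array([-9.39832148e-05, -4.17703450e+01, -2.46404028e+01, -1.93428336e-04,
        5.77055180e-03,  2.53200874e-06]), 'position': array([0.22306005, 0.52947269, 0.24751747]), 'ee_rot': array([-2.62055764e-04,  1.98082333e-01,  9.80185027e-01, -7.96166428e-04]), 'contact_force': array([ 0.57087585,  0.0084274 , -0.19329903]), 'moment': array([ 0.01795832,  0.0094829 , -0.02908479]), 'gripper_force': 0.0, 'width': 0.08518495957670193}
```

View pics/top1.png

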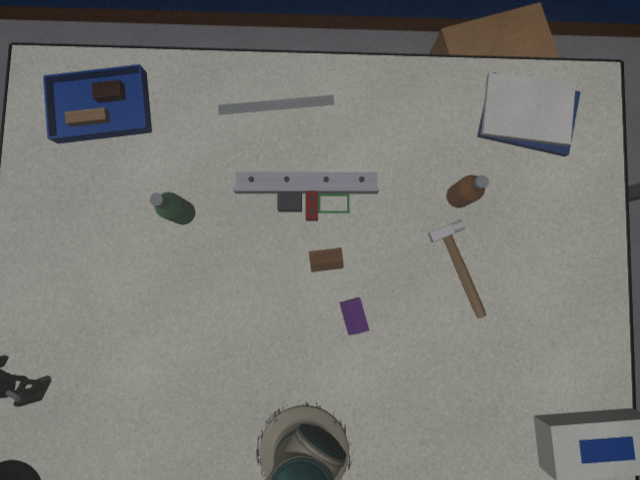

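View pics/scene1.png

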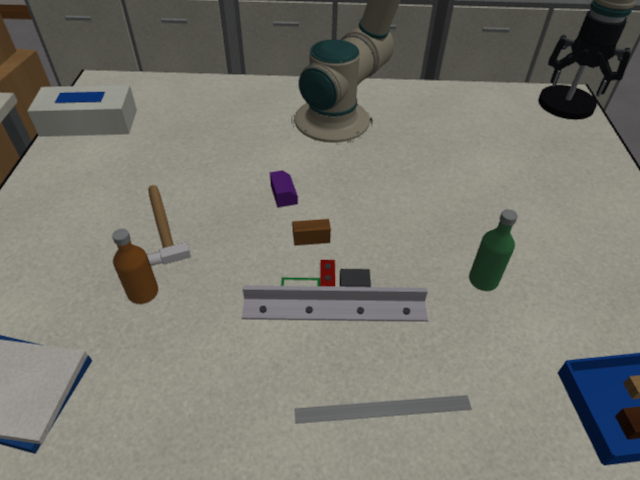

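Top view: the brown offcut is at (326,260). The green outline is at (334,203), on the -y side of the red stop at (312,205), and the steel block is at (290,201). Things that could be taken for the offcut are the purple block (354,316) and the two blocks in the tray, (85,116) and (108,91). The brown one at (326,260) fits the description, so I'm measuring it and checking it in a crop.

Run:
```python
from h import *
im=manip.get_image("top"); p=np.array(im["pixels"]); hsv=cv2.cvtColor(p,cv2.COLOR_BGR2HSV)
cv2.imwrite("pics/crop.png",cv2.resize(p[160:340,225:395],None,fx=3.3,fy=3.3,interpolation=cv2.INTER_CUBIC))
def comp(m,x0,y0,x1,y1):
    k=np.zeros(m.shape,np.uint8); k[y0:y1,x0:x1]=m[y0:y1,x0:x1]
    c=max(cv2.findContours(k,cv2.RETR_EXTERNAL,cv2.CHAIN_APPROX_NONE)[0],key=cv2.contourArea); return c
def rep(n,c,z):
    q=np.array([cast(im,u,v,z)[:2] for u,v in c[:,0]],np.float32)*1000
    r=cv2.minAreaRect(q); print(n,np.round(cv2.boxPoints(r),1).tolist(),np.round(r[0],1),np.round(r[1],1),round(r[2],1))
H,S,V=cv2.split(hsv)
rep("green",comp(((H>45)&(H<85)&(S>80)).astype(np.uint8),310,185,360,225),0)
rep("red",comp((((H<6)|(H>172))&(S>130)).astype(np.uint8),295,185,325,230),.036)
rep("offcut",comp(((H>5)&(H<25)&(S>90)).astype(np.uint8),295,235,360,285),.044)
rep("fence",comp(((S<70)&(V>110)&(H>110)).astype(np.uint8),225,165,390,200),.036)
print(hsv[182,240:260:6],hsv[190,245],hsv[192,245],hsv[260,326],hsv[268,326],hsv[215,245])
```

```text
green [[580.7999877929688, -18.200000762939453], [583.0, -94.4000015258789], [629.2000122070312, -93.0999984741211], [627.0, -16.899999618530273]] [605.  -55.6] [46.2 76.3] 1.6
red [[584.9000244140625, -10.699999809265137], [591.2000122070312, -16.700000762939453], [596.0, -11.699999809265137], [589.7000122070312, -5.699999809265137]] [590.5 -11.2] [7.  8.7] 46.4
offcut [[442.6000061035156, -5.699999809265137], [453.6000061035156, -80.5999984741211], [488.20001220703125, -75.5], [477.20001220703125, -0.6000000238418579]] [465.4 -40.6] [34.9 75.7] 8.4
fence [[623.7999877929688, 192.3000030517578], [634.2000122070312, -164.60000610351562], [679.2999877929688, -163.3000030517578], [668.9000244140625, 193.60000610351562]] [651.6  14.5] [ 45.1 357. ] 1.7
[[124  14 127]
 [128  16 128]
 [129  16 110]
 [124  14 127]] [125  14 112] [120   4  70] [ 14 104  86] [12 86 74] [ 30  11 135]
```

View pics/crop.png

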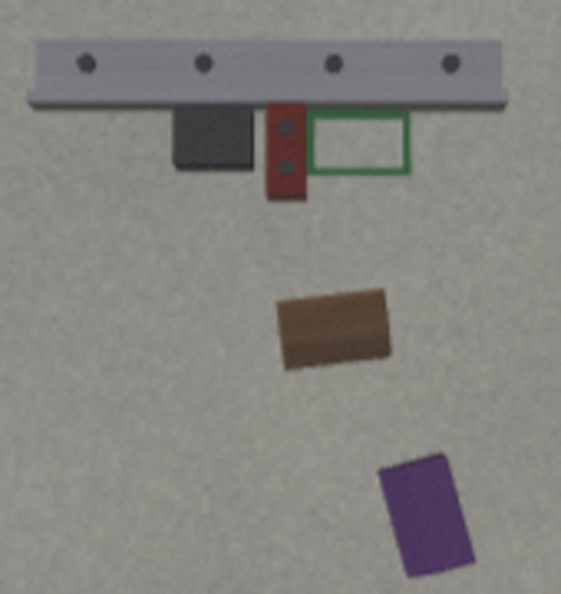

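The crop confirms it: the brown block's darker bevel band is on its -x (lower) side, with corners at about (278,300), (384,290), (391,356) and (285,369). The purple block sits clear of it below. Next I'll compute the exact poses.

Run:
```python
from h import *
im=manip.get_image("top")
f=lambda u,v,z:np.round(cast(im,225+u/3.3,160+v/3.3,z)[:2]*1000,1)
print("back edge",f(278,300,.044),f(384,290,.044),"bevel low",f(285,369,.026),f(391,356,.026))
print("stop end",f(267,199,.036),f(307,199,.036),"fence face top",f(30,103,.036),f(507,103,.036),"foot",f(30,108,0),f(507,108,0))
print("green outer",f(307,112,0),f(411,112,0),f(307,174,0),f(411,175,0))
p=f(1,1,0);E=0
```

```text
back edge [478.7   0. ] [488.2 -77.3] bevel low [428.8  -6.3] [440.7 -84.5]
stop end [553.9  10.6] [554.7 -19. ] fence face top [620.9 189.3] [ 631.2 -166.1] foot [624.1 196.3] [ 634.7 -170.9]
green outer [627.1 -16.9] [629.5 -97. ] [578.9 -18.3] [580.5 -98.1]
```

move_arm(steps=[0,0,-0.02,0.03,-0.05,0,1,0,0,-0.04,0.06,-0.1,0,1,0,0,-0.06,0.09,-0.15,0,1,0,0,-0.08,0.11,-0.2,0,1,0,0,-0.1,0.13,-0.25,0,1,0,0,-0.12,0.15,-0.3,0,1,0,0,-0.14,0.17,-0.35,0,1,0,0,-0.16,0.19,-0.4,0,1,0,0,-0.164,0.21,-0.45,0,1,0,0,-0.164,0.21,-0.5,0,1], squeeze=30)

```text
clock: 1.2
position: [0.426, 0.0732, 0.2485]
ee_rot: [0.001, 0.656, 0.755, 0.001]
contact_force: [1.1, -0.8, -0.4]
width: 0.0852
gripper_force: 0.0
```

move_arm(steps=[0,0,0,0.015,-0.05,0,1,0,0,0,0.03,-0.1,0,1,0,0,0,0.033,-0.115,0,1,0,0,0,0.033,-0.115,-0.04,1,0,0,0,0.033,-0.115,-0.08,1,0,0,0,0.033,-0.115,-0.12,1,0,0,0,0.033,-0.115,-0.12,1,0,0,0,0.033,-0.115,-0.12,1,0,0,0,0.033,-0.115,-0.12,1,0,0,0,0.033,-0.115,-0.12,1])

```text
clock: 2.2
position: [0.4595, -0.0401, 0.1304]
ee_rot: [0.002, 0.655, 0.755, 0.001]
contact_force: [-0.3, -0.1, 0.4]
width: 0.0855
gripper_force: 0.0
```

Run:
```python
from h import *
im=manip.get_image("wrist");cv2.imwrite("pics/w1.png",np.array(im["pixels"]))
s=manip.get_state();print(s["position"],s["ee_rot"],s["qpos"],s["contact_force"])
for X in([.459,-.042,.044],[.484,-.038,.044],[.434,-.045,.026]):print(X,proj(im,X))
```

```text
[ 0.45915724 -0.04007306  0.13017326] [0.00181846 0.65521286 0.75544154 0.0009376 ] [-2.38202982e-01  2.07772114e-01  1.92434903e+00 -1.01980157e-06
  1.00537961e+00 -3.80066428e-01] [ 0.44623068 -0.23870489 -0.96864615]
[0.459, -0.042, 0.044] [319.03365589 255.87795597]
[0.484, -0.038, 0.044] [358.21963936 255.14571755]
[0.434, -0.045, 0.026] [282.64044849 246.05657148]
```

View pics/w1.png

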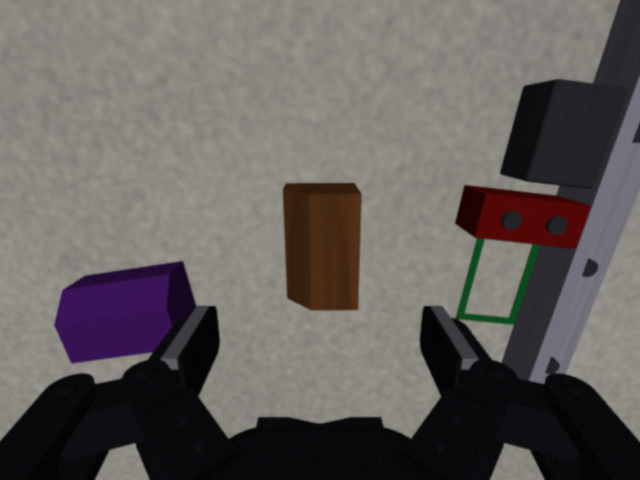

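The wrist view shows the offcut centred between the jaws, at columns 284–360 and rows 183–309, with the bevel on the left (-x) as predicted. The purple block, below-left with its nearest corner at (195,310), is clear of the fingers. Descending and gripping.

move_arm(steps=[0,0,0,0,0,-0.04,1,0,0,0,0,0,-0.08,1,0,0,0,0,0,-0.1,1,0,0,0,0,0,-0.11,1,0,0,0,0,0,-0.11,1,0,0,0,0,0,-0.11,1,0,0,0,0,0,-0.11,0,0,0,0,0,0,-0.11,-0.5,0,0,0,0,0,-0.11,-0.5,0,0,0,0,0,-0.11,-0.5], squeeze=30)

```text
clock: 3.25
position: [0.4588, -0.0401, 0.0194]
ee_rot: [0.001, 0.655, 0.755, 0.001]
contact_force: [0.5, 0.5, 4.4]
width: 0.0497
gripper_force: 31.4
```

move_arm(steps=[0,0,0,0,0,0,-0.5,0,0,0,0,0,0,-0.5,0,0,0,0,0,0,-0.5,0,0,0,0,0,0,-0.5,0,0,0,0,0,0,-0.5,0,0,0,0,0,0.01,-0.5,0,0,0,0,0,0.02,-0.5,0,0,0,0,0,0.02,-0.5,0,0,0,0,0,0.02,-0.5,0,0,0,0,0,0.02,-0.5])

```text
clock: 4.25
position: [0.4575, -0.0398, 0.0382]
ee_rot: [-0.0, 0.655, 0.755, -0.0]
contact_force: [-0.0, 0.8, -1.2]
width: 0.0497
gripper_force: 32.2
```

move_arm(steps=[0,0,-0.005,0.02,-0.02,0.01,-0.5,0,0,-0.01,0.045,-0.025,0.01,-0.5,0,0,-0.0175,0.07,-0.025,0.01,-0.5,0,0,-0.0175,0.095,-0.025,0.01,-0.5,0,0,-0.0175,0.115,-0.025,0.01,-0.5,0,0,-0.0175,0.12,-0.025,0.01,-0.5,0,0,-0.0175,0.12,-0.025,0,-0.5,0,0,-0.0175,0.12,-0.025,-0.01,-0.5,0,0,-0.0175,0.12,-0.025,-0.015,-0.5,0,0,-0.0175,0.12,-0.025,-0.015,-0.5])

```text
clock: 5.25
position: [0.5756, -0.0645, 0.0218]
ee_rot: [-0.002, 0.696, 0.718, -0.001]
contact_force: [1.0, -0.2, -1.4]
width: 0.0493
gripper_force: 32.2
```

Run:
```python
from h import *
im=manip.get_image("wrist");cv2.imwrite("pics/w2.png",np.array(im["pixels"]))
s=manip.get_state();print(s["position"],s["ee_rot"],s["contact_force"])
```

```text
[ 0.57644046 -0.06468142  0.02255926] [-9.40260870e-04  6.95890270e-01  7.18147284e-01 -5.71886648e-04] [ 0.71695032  0.60905643 -0.77411276]
```

View pics/w2.png

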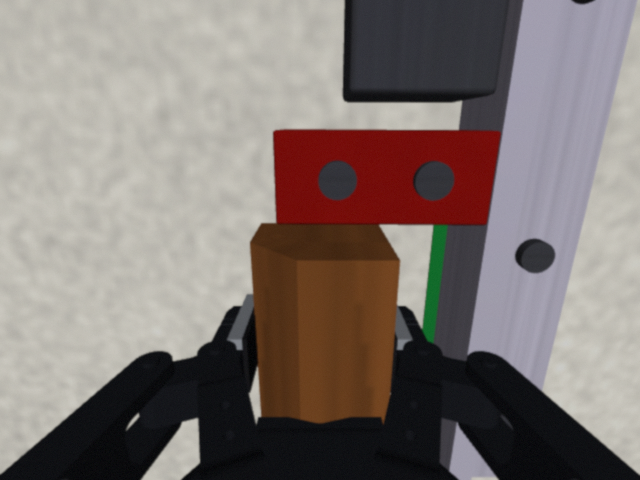

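The wrist view shows the offcut held parallel to the stop, with the stop's lower edge at row 224 and the gap to its end looking small. The front finger is clear of the fence. Lowering it, then nudging +y to touch the stop.

move_arm(steps=[0,0,0,0,0,-0.002,-0.5,0,0,0,0,0,-0.003,-0.5,0,0,0,0,0,-0.003,-0.5,0,0,0,0,0.001,-0.003,-0.5,0,0,0,0,0.002,-0.003,-0.5,0,0,0,0,0.003,-0.003,-0.5,0,0,0,0,0.003,-0.003,-0.5,0,0,0,0,0.003,-0.003,-0.5,0,0,0,0,0.003,-0.003,-0.5,0,0,0,0,0.003,-0.003,-0.5])

```text
clock: 6.3
position: [0.5778, -0.0619, 0.0203]
ee_rot: [0.0, 0.696, 0.718, 0.0]
contact_force: [0.2, 0.3, -1.2]
width: 0.0491
gripper_force: 32.2
```

move_arm(steps=[0,0,0,0,0.001,0,-0.5,0,0,0,0,0.001,0,-0.5,0,0,0,0,0.002,0,-0.5,0,0,0,0,0.002,0,-0.5,0,0,0,0,0.002,0,-0.5,0,0,0,0,0.003,0,-0.5,0,0,0,0,0.003,0,-0.5,0,0,0,0,0.003,0,-0.5,0,0,0,0,0.003,0,-0.5,0,0,0,0,0.003,0,-0.5])

```text
clock: 7.3
position: [0.5778, -0.0589, 0.0203]
ee_rot: [0.0, 0.696, 0.718, 0.0]
contact_force: [-0.7, 0.6, -1.5]
width: 0.0496
gripper_force: 32.2
```

move_arm(steps=[0,0,0,0,0,-0.001,-0.5,0,0,0,0,0.001,-0.001,-0.5,0,0,0,0,0.001,-0.001,-0.5,0,0,0,0,0.002,-0.001,-0.5,0,0,0,0,0.002,-0.001,-0.5,0,0,0,0,0.003,-0.001,-0.5,0,0,0,0,0.003,-0.001,-0.5,0,0,0,0,0.003,-0.001,-0.5,0,0,0,0,0.003,-0.001,-0.5,0,0,0,0,0.003,-0.001,-0.5])

```text
clock: 8.3
position: [0.578, -0.0562, 0.0195]
ee_rot: [0.0, 0.696, 0.718, -0.0]
contact_force: [-0.1, -3.2, 1.3]
width: 0.0497
gripper_force: 32.4
```

Contact with the stop shows as -3.2 N, and the block rests on the table. Releasing with a small opening and rising.

move_arm(steps=[0,0,0,0,0,0,0.34,0,0,0,0,0,0,0.34,0,0,0,0,0,0,0.34,0,0,0,0,0,0.005,0.34,0,0,0,0,0,0.03,0.34,0,0,0,0,0,0.06,0.34,0,0,0,0,0,0.1,0.34,0,0,0,-0.04,0,0.1,0.34,0,0,0,-0.08,0,0.1,-0.3,0,0,0,-0.08,0,0.1,-0.3])

```text
clock: 9.3
position: [0.4908, -0.0544, 0.1191]
ee_rot: [-0.003, 0.696, 0.718, -0.002]
contact_force: [-0.2, -0.8, -0.1]
width: 0.0305
gripper_force: 0.0
```

move_arm(steps=[0,0,-0.023,0,-0.003,0,-0.3,0,0,-0.046,0,-0.003,0,-0.3,0,0,-0.069,0,-0.003,0,-0.3,0,0,-0.092,0,-0.003,0,-0.3,0,0,-0.115,0,-0.003,0,-0.3,0,0,-0.138,0,-0.003,0,-0.3,0,0,-0.161,0,-0.003,0,-0.3,0,0,-0.184,0,-0.003,0,-0.3,0,0,-0.207,0,-0.003,0,-0.3,0,0,-0.23,0,-0.003,0,-0.3])

```text
clock: 10.3
position: [0.4984, -0.0588, 0.1196]
ee_rot: [0.0, 0.997, 0.076, 0.0]
contact_force: [1.3, 0.2, -0.5]
width: 0.0299
gripper_force: 0.0
```

move_arm(steps=[0,0,-0.02,0,0,-0.03,-0.3,0,0,-0.02,0.01,0,-0.06,-0.3,0,0,-0.02,0.02,0,-0.08,-0.3,0,0,-0.02,0.02,0,-0.09,-0.3,0,0,-0.02,0.02,0,-0.097,-0.3,0,0,-0.02,0.02,0,-0.097,-0.3,0,0,-0.02,0.02,0,-0.097,-0.3,0,0,-0.02,0.02,0,-0.097,-0.3,0,0,-0.02,0.02,0,-0.097,-0.3,0,0,-0.02,0.02,0,-0.097,-0.3])

```text
clock: 11.3
position: [0.518, -0.0589, 0.0229]
ee_rot: [0.0, 1.0, 0.016, 0.001]
contact_force: [-0.8, 0.1, 0.5]
width: 0.0301
gripper_force: 0.0
```

Run:
```python
from h import *
im=manip.get_image("wrist");cv2.imwrite("pics/w3.png",np.array(im["pixels"]))
s=manip.get_state();print(s["position"],s["ee_rot"],s["contact_force"],s["qpos"])
```

```text
[ 0.51798615 -0.05894166  0.02279292] [1.66124788e-04 9.99875513e-01 1.57715585e-02 4.35452710e-04] [-1.34766346  1.20961004  0.11123656] [-2.46756598e-01  4.26415335e-01  1.92722855e+00 -1.33914108e-04
  7.87021478e-01  1.29258979e+00]
```

View pics/w3.png

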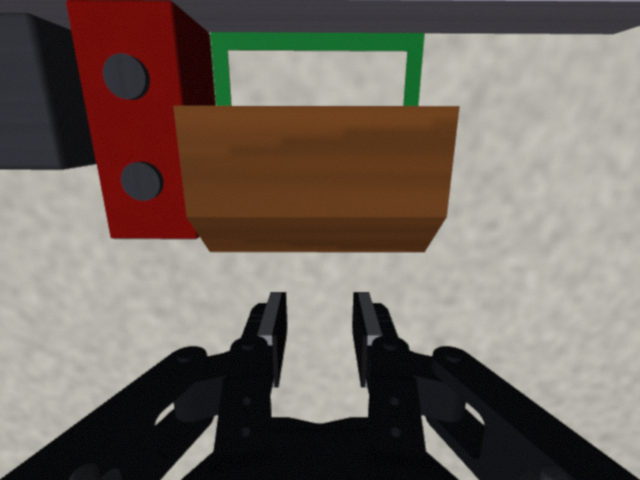

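The wrist view shows the offcut square to the fence with its end near the stop (the touching edge is at about column 195). The outline lies ahead at rows 35–105, and both fingers are centred behind the block. Pushing along the fence normal.

move_arm(steps=[0,0,0,0.008,0,0,-0.3,0,0,0,0.016,0.0005,0,-0.3,0,0,0,0.022,0.0005,0,-0.3,0,0,0,0.027,0.001,0,-0.3,0,0,0,0.031,0.001,0,-0.3,0,0,0,0.035,0.001,0,-0.3,0,0,0,0.039,0.001,0,-0.3,0,0,0,0.042,0.001,0,-0.3,0,0,0,0.045,0.001,0,-0.3,0,0,0,0.045,0.001,0,-0.3])

```text
clock: 12.35
position: [0.5636, -0.0579, 0.0224]
ee_rot: [0.0, 1.0, 0.016, 0.001]
contact_force: [-0.1, 1.4, -0.1]
width: 0.0299
gripper_force: 0.0
```

move_arm(steps=[0,0,0,0.001,0,0,-0.3,0,0,0,0.002,0,0,-0.3,0,0,0,0.003,0,0,-0.3,0,0,0,0.003,0,0,-0.3,0,0,0,0.004,0,0,-0.3,0,0,0,0.004,0,0,-0.3,0,0,0,0.005,0,0,-0.3,0,0,0,0.005,0,0,-0.3,0,0,0,0.005,0,0,-0.3,0,0,0,0.005,0,0,-0.3])

```text
clock: 13.35
position: [0.568, -0.0579, 0.0223]
ee_rot: [0.0, 1.0, 0.016, 0.0]
contact_force: [-0.5, 0.5, -0.9]
width: 0.0298
gripper_force: 0.2
```

move_arm(steps=[0,0,0,0.001,0,0,-0.3,0,0,0,0.002,0,0,-0.3,0,0,0,0.003,0,0,-0.3,0,0,0,0.003,0,0,-0.3,0,0,0,0.003,0,0,-0.3,0,0,0,0.003,0,0,-0.3,0,0,0,0.003,0,0,-0.3,0,0,0,0.003,0,0,-0.3,0,0,0,0.003,0,0,-0.3,0,0,0,0.003,0,0,-0.3])

```text
clock: 14.35
position: [0.5697, -0.0578, 0.0222]
ee_rot: [-0.0, 1.0, 0.016, -0.001]
contact_force: [-4.4, -0.4, 3.2]
width: 0.0299
gripper_force: 2.6
```

Run:
```python
from h import *
im=manip.get_image("wrist");cv2.imwrite("pics/w4.png",np.array(im["pixels"]))
s=manip.get_state();print(s["position"],s["contact_force"])
```

```text
[ 0.56972094 -0.05780838  0.02225279] [-4.85337027 -0.88978395  3.39255104]
```

View pics/w4.png

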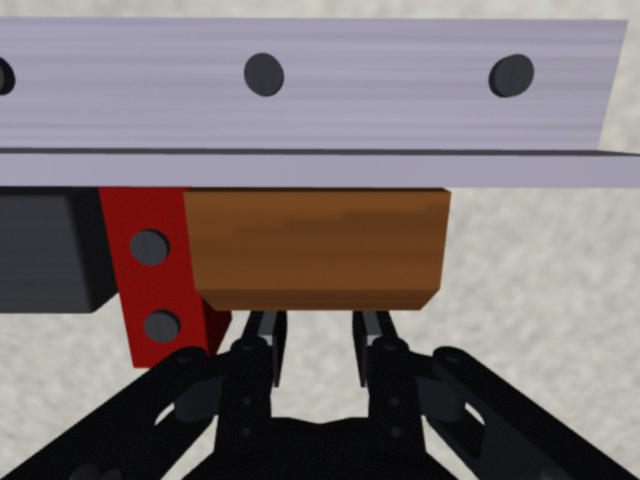

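The wrist view shows the offcut flat against the fence: its back edge meets the fence lip at row 190 and the bevel faces the robot. Its end touches, or nearly touches, the stop at column 190. I'll nudge the free end towards the stop to be sure.

move_arm(steps=[0,0,0,-0.02,0,0,-0.3,0,0,0,-0.025,0,0.04,-0.3,0,0,0,-0.025,0,0.08,-0.5,0,0,0,0,-0.03,0.08,-0.8,0,0,0,0.034,-0.05,0.08,-1,0,0,0,0.034,-0.067,0.08,-1,0,0,0,0.034,-0.067,0.06,-1,0,0,0,0.034,-0.067,0.03,-1,0,0,0,0.034,-0.067,0.014,-1,0,0,0,0.034,-0.067,0.014,-1])

```text
clock: 15.4
position: [0.6034, -0.1245, 0.0337]
ee_rot: [-0.001, 1.0, 0.016, -0.002]
contact_force: [-0.3, -0.1, 0.1]
width: 0.0001
gripper_force: 0.0
```

move_arm(steps=[0,0,0,0,0.003,0,-1,0,0,0,0,0.006,0,-1,0,0,0,0,0.008,0,-1,0,0,0,0,0.009,0,-1,0,0,0,0,0.01,0,-1,0,0,0,0,0.011,0,-1,0,0,0,0,0.012,0,-1,0,0,0,0,0.012,0,-1,0,0,0,0,0.012,0,-1,0,0,0,0,0.012,0,-1])

```text
clock: 16.4
position: [0.6048, -0.113, 0.0363]
ee_rot: [0.0, 1.0, 0.016, -0.0]
contact_force: [0.3, 0.7, 0.1]
width: -0.0
gripper_force: 0.0
```

move_arm(steps=[0,0,0,0,0.001,0,-1,0,0,0,0,0.002,0,-1,0,0,0,0,0.002,0,-1,0,0,0,0,0.003,0,-1,0,0,0,0,0.003,0,-1,0,0,0,0,0.004,0,-1,0,0,0,0,0.004,0,-1,0,0,0,0,0.004,0,-1,0,0,0,0,0.004,0,-1,0,0,0,0,0.004,0,-1])

```text
clock: 17.4
position: [0.6048, -0.1091, 0.0363]
ee_rot: [0.0, 1.0, 0.016, -0.0]
contact_force: [-0.5, -2.0, 0.5]
width: -0.0001
gripper_force: 1.0
```

move_arm(steps=[0,0,0,0,0.0005,0,-1,0,0,0,0,0.001,0,-1,0,0,0,0,0.001,0,-1,0,0,0,0,0.001,0,-1,0,0,0,0,0.0015,0,-1,0,0,0,0,0.0015,0,-1,0,0,0,0,0.0015,0,-1,0,0,0,0,0.0015,0,-1,0,0,0,0,0.0015,0,-1,0,0,0,0,0.0015,0,-1])

```text
clock: 18.4
position: [0.6048, -0.109, 0.0365]
ee_rot: [0.001, 1.0, 0.016, -0.0]
contact_force: [-2.5, -6.8, -0.0]
width: -0.0002
gripper_force: 3.3
```

The stop contact is firm at 6.8 N with no motion. Now lifting away, tilting 45° and lining up behind the bevel.

move_arm(steps=[0,0,0,0,-0.015,0,-1,0,0,0,0,-0.015,0.04,-1,0,0,0,0,-0.015,0.08,-1,0,0,0,-0.03,0.01,0.115,-1,0.0007,-0.022,0,-0.06,0.035,0.115,-1,0.0013,-0.044,0,-0.085,0.05,0.115,-1,0.002,-0.066,0,-0.085,0.05,0.115,-1,0.0026,-0.088,0,-0.085,0.05,0.115,-1,0.0033,-0.11,0,-0.085,0.05,0.115,-1,0.0037,-0.125,0,-0.085,0.05,0.115,-1])

```text
clock: 19.4
position: [0.5232, -0.0439, 0.1519]
ee_rot: [-0.025, 0.95, 0.024, 0.311]
contact_force: [-0.6, 0.3, 0.4]
width: 0.0
gripper_force: 0.0
```

Run:
```python
from h import *
from scipy.spatial.transform import Rotation as R
im=manip.get_image("top");p=np.array(im["pixels"]);cv2.imwrite("pics/t5.png",cv2.resize(p[150:270,225:395],None,fx=3.3,fy=3.3,interpolation=cv2.INTER_CUBIC))
s=manip.get_state();q=s["ee_rot"];print(s["position"],s["contact_force"],s["qpos"]);print(R.from_quat([*q[1:],q[0]]).as_matrix())
```

```text
[ 0.52205365 -0.04322585  0.15070222] [-1.54883739  0.78405366 -0.68407629] [-0.41903027  0.08372592  2.2453889   0.90550474  0.38835637  0.32129193]
[[ 0.80633279  0.06232128  0.58816961]
 [ 0.03030124 -0.9974801   0.06415046]
 [ 0.59068542 -0.03390436 -0.80618932]]
```

View pics/t5.png

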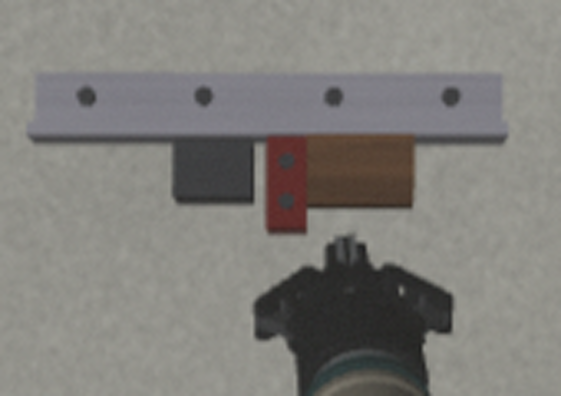

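The top crop shows the offcut filling the outline, tight to the fence (row 137) and to the stop (column 307), with the steel block untouched. The 45° tilt nears the wrist's j5 limit, so I'll use about a 20° tilt and push diagonally with the fingertips' leading edge.

```bash
cat >> h.py <<'E'
from scipy.spatial.transform import Rotation as Ro
def turn(deg,pos):
    s=manip.get_state();q=s["ee_rot"];R=Ro.from_quat([*q[1:],q[0]])
    a=np.radians(deg);f=np.array([.9996,.029,0]);y=np.array([.029,-.9996,0])
    z=np.sin(a)*f-np.cos(a)*np.array([0,0,1]);D=Ro.from_matrix(np.c_[np.cross(y,z),y,z])
    print("turn",np.round((D*R.inv()).as_rotvec()/(2*np.pi),4),"shift",np.round(np.array(pos)-s["position"],4),s["contact_force"],s["qpos"])
    # forward corner of the tip, 17 ahead and 11 along tool +x/-x (the world-forward one)
    x=np.cross(y,z); x*=np.sign(x[0]); return .017*z+.011*x
E
python3 - <<'E'
from h import *
o=turn(20,[0,0,0]); print(o)
c=np.array([.588,-.058,.035])-o; n=np.array([.7068,.0205,-.7071])
print("contact TCP",c); turn(20,c-.06*n)
E
```

```text
turn [-0.0074  0.0448 -0.0045] shift [-0.5221  0.0432 -0.1507] [-1.54883739  0.78405366 -0.68407629] [-0.41903027  0.08372592  2.2453889   0.90550474  0.38835637  0.32129193]
[ 0.0161445   0.00046838 -0.0122124 ]
contact TCP [ 0.5718555  -0.05846838  0.0472124 ]
turn [-0.0074  0.0448 -0.0045] shift [ 0.0074 -0.0165 -0.0611] [-1.54883739  0.78405366 -0.68407629] [-0.41903027  0.08372592  2.2453889   0.90550474  0.38835637  0.32129193]
```

Rotate first at this height, then re-measure.

move_arm(steps=[-0.0037,0.0224,-0.0022,0,-0.005,0,-1,-0.0074,0.0448,-0.0045,0,-0.016,0,-1,-0.0074,0.0448,-0.0045,0,-0.016,0,-1,-0.0074,0.0448,-0.0045,0,-0.016,0,-1,-0.0074,0.0448,-0.0045,0,-0.016,0,-1,-0.0074,0.0448,-0.0045,0,-0.016,0,-1,-0.0074,0.0448,-0.0045,0,-0.016,0,-1,-0.0074,0.0448,-0.0045,0,-0.016,0,-1,-0.0074,0.0448,-0.0045,0,-0.016,0,-1,-0.0074,0.0448,-0.0045,0,-0.016,0,-1])

```text
clock: 20.45
position: [0.5237, -0.06, 0.1515]
ee_rot: [-0.002, 0.985, 0.015, 0.173]
contact_force: [-0.0, 0.5, -0.1]
width: 0.0
gripper_force: 0.0
```

Run:
```python
from h import *
turn(20,np.array([.5719,-.0585,.0472])-.06*np.array([.7068,.0205,-.7071]))
```

```text
turn [ 0.0003 -0.0003 -0.0001] shift [ 0.0058  0.0003 -0.0618] [-0.03409418  0.50210687 -0.12278182] [-0.32406329  0.13734911  2.01663462  0.1887415   0.66868775  1.0874122 ]
```

Good. Descend to the approach point, then move 55 mm along the diagonal, slowing towards the end.

move_arm(steps=[0,0,0,0.006,0,-0.03,-1,0,0,0,0.006,0,-0.062,-1,0,0,0,0.006,0,-0.062,-1,0,0,0,0.016,0,-0.072,-1,0,0,0,0.026,0.001,-0.082,-1,0,0,0,0.034,0.001,-0.09,-1,0,0,0,0.038,0.001,-0.094,-1,0,0,0,0.041,0.001,-0.097,-1,0,0,0,0.043,0.001,-0.099,-1,0,0,0,0.044,0.001,-0.1,-1])

```text
clock: 21.45
position: [0.5681, -0.059, 0.0515]
ee_rot: [-0.002, 0.985, 0.015, 0.173]
contact_force: [-0.5, -0.1, 0.0]
width: -0.0001
gripper_force: 0.0
```

move_arm(steps=[0,0,0,0.001,0,-0.001,-1,0,0,0,0.002,0,-0.002,-1,0,0,0,0.002,0,-0.002,-1,0,0,0,0.003,0,-0.003,-1,0,0,0,0.003,0,-0.003,-1,0,0,0,0.003,0,-0.003,-1,0,0,0,0.003,0,-0.003,-1,0,0,0,0.003,0,-0.003,-1,0,0,0,0.003,0,-0.003,-1,0,0,0,0.003,0,-0.003,-1])

```text
clock: 22.45
position: [0.571, -0.059, 0.0486]
ee_rot: [-0.002, 0.985, 0.015, 0.173]
contact_force: [0.2, 0.5, -0.1]
width: 0.0001
gripper_force: 0.0
```

move_arm(steps=[0,0,0,0.001,0,-0.001,-1,0,0,0,0.001,0,-0.001,-1,0,0,0,0.002,0,-0.002,-1,0,0,0,0.002,0,-0.002,-1,0,0,0,0.002,0,-0.002,-1,0,0,0,0.003,0,-0.003,-1,0,0,0,0.003,0,-0.003,-1,0,0,0,0.003,0,-0.003,-1,0,0,0,0.003,0,-0.003,-1,0,0,0,0.003,0,-0.003,-1])

```text
clock: 23.45
position: [0.5739, -0.059, 0.0456]
ee_rot: [-0.002, 0.985, 0.015, 0.173]
contact_force: [-2.5, -0.4, 2.2]
width: 0.0001
gripper_force: 1.5
```

move_arm(steps=[0,0,0,0.0005,0,-0.0005,-1,0,0,0,0.001,0,-0.001,-1,0,0,0,0.0015,0,-0.0015,-1,0,0,0,0.002,0,-0.002,-1,0,0,0,0.002,0,-0.002,-1,0,0,0,0.002,0,-0.002,-1,0,0,0,0.002,0,-0.002,-1,0,0,0,0.002,0,-0.002,-1,0,0,0,0.002,0,-0.002,-1,0,0,0,0.002,0,-0.002,-1])

```text
clock: 24.45
position: [0.5744, -0.0589, 0.0451]
ee_rot: [-0.002, 0.985, 0.015, 0.172]
contact_force: [-15.5, -2.4, 22.8]
width: -0.0002
gripper_force: 13.3
```

move_arm(steps=[0,0,0,0.0004,0,0.0002,-1,0,0,0,0.0008,0,0.0005,-1,0,0,0,0.0008,0,0.0005,-1,0,0,0,0.0008,0,0.0005,-1,0,0,0,0.0008,0,0.0005,-1,0,0,0,0.0008,0,0.0005,-1,0,0,0,0.0008,0,0.0005,-1,0,0,0,0.0008,0,0.0005,-1,0,0,0,0.0008,0,0.0005,-1,0,0,0,0.0008,0,0.0005,-1])

```text
clock: 25.45
position: [0.5744, -0.0589, 0.0452]
ee_rot: [-0.002, 0.985, 0.015, 0.172]
contact_force: [-16.5, -3.2, 21.5]
width: 0.0002
gripper_force: 13.4
```

Run:
```python
from h import *
im=manip.get_image("wrist");a=np.array(im["pixels"])
p=np.array(manip.get_image("scene")["pixels"]);b=cv2.resize(p[170:330,210:440],None,fx=2,fy=2)
o=np.zeros((480,800,3),np.uint8);o[:255,:340]=cv2.resize(a,(340,255));o[:320,340:800]=b
cv2.imwrite("pics/f.png",o)
s=manip.get_state();print(s["position"],s["contact_force"],s["clock"])
```

```text
[ 0.57442895 -0.05887893  0.04517748] [-15.8719466   -3.52038016  22.65655251] 25.55
```

View pics/f.png

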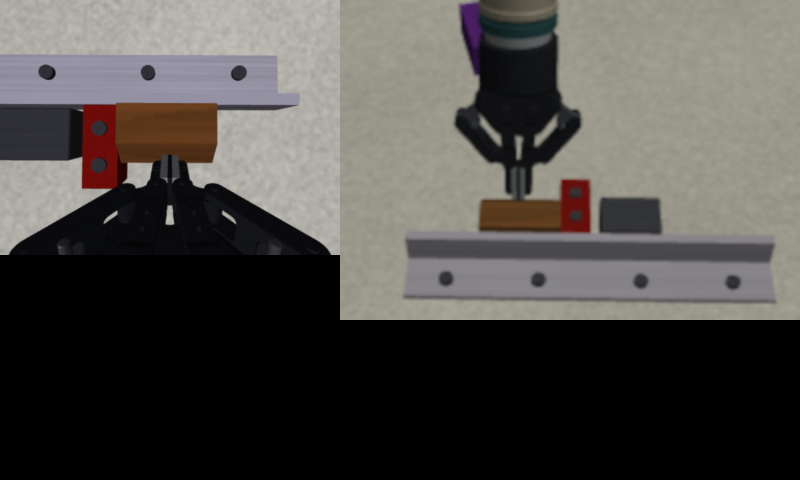

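Both views show the fingertips on the bevel, at (170,160) in the wrist view. The offcut is flat, tight to the fence and stop, and the push is steady at about 16 N forward and 22 N down. Handing in.

```bash
python3 -c "
from rig import manip
print(manip.sign_off())"
```

```text
the job is handed in; nothing more can be done
None
```

The offcut is seated on its outline, flat on the table with its back against the fence, its end against the red stop and its bevel facing the robot; I handed the job in while still holding it there with a diagonal push of about 16 N forward and 22 N down.

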